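# Slide the cutting template off the granite and put it away

### The job

Slide the red cutting template along the granite slab, tongue first, until at least half of its tongue sticks out past the slab's right-hand edge; then grasp that overhanging tongue, lift the template off the slab and lay it flat in the wooden tray without dropping it. Leave the blue template where it lies.

Things in the scene. Friction and masses are not known exactly. Their poses are not given: they have to be found in the camera images.
- red: Red aluminium cutting template, a flat T-shaped plate 3 mm thick, 140 mm long, about 60 g, loose on the slab. Origin: mid-length, mid-width, on the underside. x runs along it from tail to tongue tip: body from x = -70 to +10 mm, 64 mm wide; tongue from +10 to +70 mm, 36 mm wide; z up. The tongue points to the slab's right-hand edge within about 12 degrees.
- red_tip (a point): Middle of the end of the red template's tongue, on its upper face; axes as the template's. It starts 15 to 75 mm short of the slab's right-hand edge. The template balances on the slab until about 75 mm hang over.
- blue: Blue template: same shape, size and frame as the red one, lying beside it on the same slab, nearer to the robot or farther from it. To be left alone.
- slab_edge (a point): Middle of the top of the right-hand (-y) edge of the fixed grey speckled granite slab, which is 320 mm (its x) by 300 mm (its y), its flat top 40 mm above the bench. x runs along the edge, -y points straight out past it, z up. Below and beyond the edge the bench is bare as far as the tray.
- tray_in (a point): Centre of the inner floor of the fixed dark wooden, cork-lined tray on the bench, to the right (-y) of the slab. Inside 140 mm (its x) by 210 mm (its y); floor 5 mm above the bench, rim 15 mm above it, walls 5 mm thick; z up.
Not all that is in view belongs to the job. What is meant by the red is not black or turquoise, and is the larger of those in its own colour.

How it is judged:
By the outcome, as a careful person would: the job done as asked, in the order asked, and still so for the second after the job is handed in, with the robot touching nothing.
It also fails if it takes over 56 s, if anything falls off the work surface, if the arm or the gripper's body presses on something with over 40 N, if the wrist force passes 120 N, or if a joint passes its speed limit or range.

### The arm

A 6-joint arm with a two-finger parallel gripper is mounted at the origin on the work surface. World frame = base frame: x ahead of the robot, y to its left, z up, the work surface at z = 0. Lengths are in m, angles in rad, forces in N, time in s.
With the tool pointing down it reaches from about 0.35 to 0.95 m from the base axis. Payload 17.4 kg.
Tool frame: the origin (TCP) lies at the very end of the fingers, on their centre line; the grasp point (between the pads) lies 19 mm behind it; z points along the fingers, x is the direction in which the jaws open and shut, and the axes are right-handed (so a half turn about z gives the same grasp; the last joint's range is limited). The gripper opens to 93 mm and grips with 3 to 60 N. Pads are 15 mm wide; open, the fingers measure 128 mm over their backs; the gripper's body (75 mm by 188 mm) begins 65 mm behind the grasp point.
Start: joints at [-1.189, 0.116, 1.442, -0, 1.584, -0.038], TCP at [0.275, -0.616, 0.219] pointing down, gripper open.
Joint ranges: [-2.83, 2.83], [-0.83, 2.19], [0.07, 2.5], [-1.14, 4.28], [0.01, 3], [-2.97, 2.97]. Speed limits (rad/s): [1.89, 1.89, 2.22, 3.14, 3.14, 3.14].

### API

Orientations are given as a unit quaternion [x, y, z, w].
In Python, from plant import ctrl gives the robot as it stands.
- The arm moves only by the tool drive_tool, never from a script. Its argument "increments" is a list of rows, each a list of 5 numbers: the opening, from 0 (shut) to 1 (fully open), then the shift along the tool's x, y, z in cm, then the turn about the tool's z in degrees. In form: [[hand, x, y, z, twist], ...]. A call has 1 to 20 rows; each row is the pose to reach, as a shift and turn from the pose commanded when the call began, along the tool's axes at that moment; what a row does not reach only later rows make up. A row lasts 1/10 s, in which the tool goes at most 50 mm and 8.59 degrees, less where a joint would pass 70% of its speed; a pose out of reach is approached as far as the arm can. A call with a gripper value outside its range is refused whole. The fingers move at their own pace and stop on an object; the grip force is fixed at half the most. Time passes only in rows, so rows that repeat a pose let the fingers close. It gives the time, the measured TCP pose, the force and the opening at its end, in the units of the state.
- ctrl.sense(): the state, without advancing time (a new reading comes with each control period).
- ctrl.snapshot(name): name is "side" or "top"; returns a dict with "img" (384x512x3 uint8, red, green, blue), "depth" (384x512 float32, m along the optical axis (not along the pixel's ray), 0 where there is no reading), "fx", "fy", "cx", "cy" (pixels), "distortion" ([k1, k2, p1, p2, k3] as OpenCV has them; the pictures are not rectified), "camera_from_world" (4x4, takes a point from world to camera coordinates). Camera axes: x right, y down, z forward; pixel columns grow to the right and rows downward; lengths in m; the calibration is good to about 2 mm. A picture is of the moment at which its call begins.
- ctrl.job_done(): hands the job in, once; it reports no verdict.
The state is a dict: "time_s": time; "qpos": joint angles; "joint_vel": joint speeds; "tau": joint torques, N m; "position": TCP position; "ee_rot": TCP orientation; "force": force on the tool from outside, world axes, zero at the start; "moment": the same for the moment, N m; "width": opening from 0.0 (shut) to 1.0 (fully open).
Only numpy, scipy, OpenCV 4.12 (cv2) and the standard library are available. Lean on these libraries where they do the work, as an engineer would, in place of code of your own. Each camera call takes 0.05 s, during which the arm holds its last target. There are 200 camera calls.

## Working session

There is one attempt and no reset: what is moved stays moved. The work goes in short steps, Python scripts to look and compute and a tool call to move; the robot and the scene stay as the last step left them, time stands still between calls to the robot, and variables do not carry over. Pictures are saved under pics/ and viewed, about 8 in all and at most 12, crops included, and the job is handed in when it is done.

Besides the shell and the picture viewer there is one more tool, called after "Request:" as name(argument=value, ...), one argument or row to a line, values as JSON. drive_tool: Moves the arm, as the interface text tells. Its arguments: {"type":"object","properties":{"increments":{"type":"array","items":{"type":"array","items":{"type":"number"}}}},"required":["increments"]}

```bash
mkdir -p pics; python3 - <<'E'
from plant import ctrl
import cv2,numpy as np
s=ctrl.sense();print(s)
for n in("top","side"):
    d=ctrl.snapshot(n);np.savez(f"{n}0.npz",**d);cv2.imwrite(f"pics/{n}0.png",d["img"][:,:,::-1])
    print(n,d["fx"],d["cx"],d["cy"],d["distortion"],np.round(d["camera_from_world"],3).tolist())
E
```

```text
{'time_s': 0.0, 'qpos': array([-1.18880486e+00,  1.16524115e-01,  1.44226988e+00, -6.60160189e-06,
        1.58399025e+00, -3.78172207e-02]), 'joint_vel': array([ 4.56364404e-04, -8.17163294e-05,  8.78331706e-05, -1.02461467e-03,
        1.03058892e-04,  7.35707988e-04]), 'tau': array([ 2.24571639e-03, -7.21260166e+01, -6.22615457e+01,  7.80937588e-02,
        2.38850171e-02, -9.84639451e-05]), 'position': array([ 0.27502478, -0.61621014,  0.2178766 ]), 'ee_rot': array([ 8.38923472e-01, -5.44249072e-01, -4.89109202e-04, -3.40227655e-04]), 'force': array([-0.33831153,  0.50498653, -0.21582321]), 'moment': array([ 0.01185165, -0.01290823,  0.00943036]), 'width': 0.9994493746353711}
top 352.6018672433282 257.52827810702905 190.7241545075364 [-0.08705259  0.          0.          0.          0.        ] [[-0.009, -1.0, -0.018, -0.031], [-0.993, 0.011, -0.117, 0.481], [0.117, 0.017, -0.993, 0.919], [0.0, 0.0, 0.0, 1.0]]
side 379.68197088541086 254.9413714239257 196.60233275805447 [-0.12573828  0.          0.          0.          0.        ] [[-0.938, -0.347, 0.001, 0.459], [-0.222, 0.598, -0.77, 0.182], [0.267, -0.722, -0.638, 0.803], [0.0, 0.0, 0.0, 1.0]]
```

View pics/top0.png

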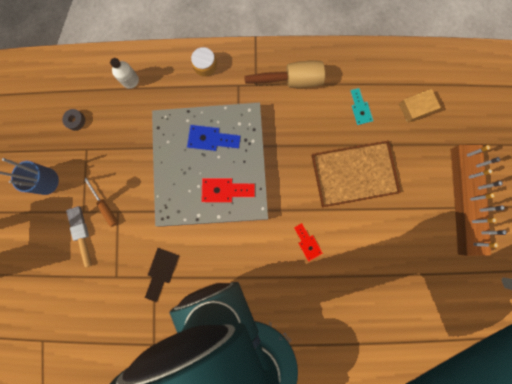

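View pics/side0.png

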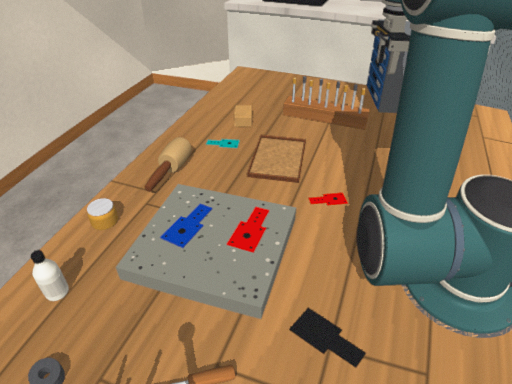

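The top view shows red on the slab (~228,190), tongue pointing right, with about 12 px to the edge at ~267. Blue is farther away (~213,138). The tray is at ~(356,173), and a smaller red decoy lies at (308,242) on the bench.

```bash
cat > h.py <<'E'
import cv2,numpy as np
def cast(d,px,z):
    K=np.array([[d["fx"],0,d["cx"]],[0,d["fy"],d["cy"]],[0,0,1.]])
    n=cv2.undistortPoints(np.float64(px).reshape(-1,1,2),K,np.float64(d["distortion"])).reshape(-1,2)
    T=np.array(d["camera_from_world"]);R=T[:3,:3];o=-R.T@T[:3,3]
    r=np.c_[n,np.ones(len(n))]@R
    return (o+r*((z-o[2])/r[:,2])[:,None])[:,:2]
def biggest(m,k=0):
    c,_=cv2.findContours(m.astype(np.uint8),cv2.RETR_EXTERNAL,cv2.CHAIN_APPROX_NONE)
    return sorted(c,key=cv2.contourArea)[-1-k]
def colour(d,c):
    h,s,v=cv2.split(cv2.cvtColor(d["img"],cv2.COLOR_RGB2HSV))
    hh=(h<8)|(h>172) if c=="red" else (h>110)&(h<130)
    return hh&(s>190)&(v>90)
def plate(d,c,z=.043,box=None):
    m=colour(d,c)
    if box is not None:
        b=np.zeros_like(m);b[box[1]:box[3],box[0]:box[2]]=1;m=m&b
    p=cast(d,biggest(m).reshape(-1,2),z).astype(np.float32)
    # fill polygon in metric grid (0.5 mm) -> centroid; axis from long min-area rect side
    o=p.min(0);q=np.int32((p-o)*4000)
    M=cv2.moments(q);cen=np.array([M["m10"],M["m01"]])/M["m00"]/4000+o
    (c0,wh,a)=cv2.minAreaRect(p);B=cv2.boxPoints((c0,wh,a))
    e=max([B[1]-B[0],B[2]-B[1]],key=np.linalg.norm);L=np.linalg.norm(e);u=e/L
    if (np.array(c0)-cen)@u<0:u=-u
    return dict(mid=np.array(c0),u=u,L=L,wh=wh,tip=np.array(c0)+.07*u,ang=np.degrees(np.arctan2(u[1],u[0])))
E
python3 - <<'E'
from h import *
for n in("top","side"):
    d=dict(np.load(n+"0.npz"))
    for c in("red","blue"):print(n,c,plate(d,c, box=(150,100,275,235) if n=="top" else (120,180,300,310)))
    h,s,v=cv2.split(cv2.cvtColor(d["img"],cv2.COLOR_RGB2HSV))
    if n=="top":
        m=np.zeros(h.shape,bool);m[90:240,140:280]=(s<45)[90:240,140:280]
        c=cv2.convexHull(biggest(cv2.morphologyEx(m.astype(np.uint8),cv2.MORPH_CLOSE,np.ones((5,5)))))
        q=cv2.minAreaRect(cast(d,c.reshape(-1,2),.04).astype(np.float32));print("slab",q,cv2.boxPoints(q))
    m=np.zeros(h.shape,bool)
    sl=np.s_[135:212,305:405] if n=="top" else np.s_[133:185,245:310]
    m[sl]=((v>120)&(s>90)&(h<25))[sl] 
    q0=d["img"][173,356] if n=="top" else d["img"][158,278];print(q0)
    im=cv2.resize(d["img"][sl],None,fx=6,fy=6)[:,:,::-1];cv2.imwrite(f"pics/tray_{n}.png",im)
E
```

```text
top red {'mid': array([0.48137149, 0.04395248]), 'u': array([-0.01215215, -0.9999261 ], dtype=float32), 'L': np.float32(0.1355263), 'wh': (0.13552629947662354, 0.05888684093952179), 'tip': array([ 0.48052084, -0.02604235]), 'ang': np.float32(-90.69628)}
top blue {'mid': array([0.62142771, 0.08133636]), 'u': array([-0.15001626, -0.9886835 ], dtype=float32), 'L': np.float32(0.13180336), 'wh': (0.13180336356163025, 0.05595013499259949), 'tip': array([0.61092658, 0.01212851]), 'ang': np.float32(-98.62786)}
slab ((0.5557793974876404, 0.09620007127523422), (0.313583105802536, 0.2946412265300751), 3.3400871753692627) [[ 0.39067096  0.23413536]
 [ 0.40783745 -0.06000534]
 [ 0.72088784 -0.04173522]
 [ 0.70372134  0.2524055 ]]
[184 129  70]
side red {'mid': array([0.48100919, 0.04693577]), 'u': array([-0.01104157, -0.999939  ], dtype=float32), 'L': np.float32(0.13951123), 'wh': (0.13951122760772705, 0.062526635825634), 'tip': array([ 0.48023628, -0.02305996]), 'ang': np.float32(-90.632645)}
side blue {'mid': array([0.59959936, 0.08943151]), 'u': array([0.17807011, 0.9840178 ], dtype=float32), 'L': np.float32(0.0249692), 'wh': (0.024969201534986496, 0.016081931069493294), 'tip': array([0.61206427, 0.15831275]), 'ang': np.float32(79.74262)}
[181 134  87]
```

View pics/tray_top.png

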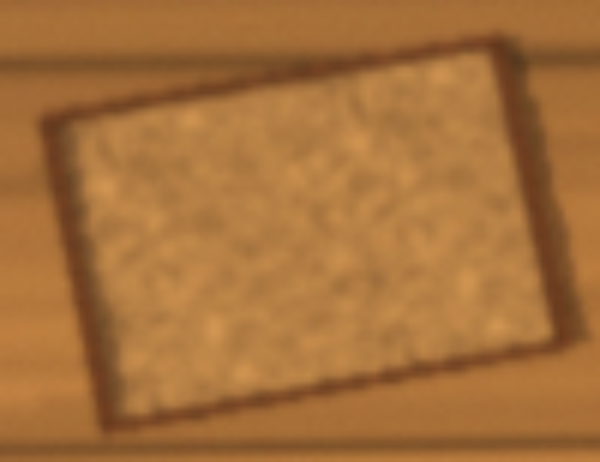

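The tray's rim corners in the full picture are about (312,154.7), (390.3,141.2), (400.3,192.2) and (322.5,206.3). Red's mid is at ≈(0.481, 0.045) with heading −90.6°. Its tip is about 33 mm short of the edge.

```bash
cat >> h.py <<'E'
from scipy.spatial.transform import Rotation as Ro
def go(s,p,yaw=None):
    "shift (cm, tool axes) and twist (deg) from present pose to world p with tool-x heading yaw (deg, mod 180)"
    R=Ro.from_quat(s["ee_rot"]).as_matrix();sh=R.T@(np.array(p)-s["position"])*100
    y0=np.degrees(np.arctan2(R[1,0],R[0,0]));t=0 if yaw is None else (y0-yaw+90)%180-90
    print("shift",np.round(sh,2),"twist",round(t,2),"yaw",round(y0,2))
E
python3 - <<'E'
from h import *
from plant import ctrl
d=dict(np.load("top0.npz"))
t=cast(d,[(312,154.7),(390.3,141.2),(400.3,192.2),(322.5,206.3)],.015);print("tray",t,t.mean(0))
e=t[1]-t[0]+t[2]-t[3];print("long axis",np.degrees(np.arctan2(e[1],e[0])),np.linalg.norm(e)/2)
go(ctrl.sense(),(.482,.15,.12),-.7)
go(ctrl.sense(),(.482,.15,.22),-.7)
E
```

```text
tray [[ 0.58025871 -0.18636749]
 [ 0.61704713 -0.40720474]
 [ 0.473512   -0.42689798]
 [ 0.43743864 -0.21092706]] [ 0.52706412 -0.30784932]
long axis -80.52996698058351 0.2214216589046862
shift [-61.53 -50.13   9.86] twist -65.25 yaw -65.95
shift [-61.54 -50.13  -0.14] twist -65.25 yaw -65.95
```

Request:
drive_tool(
  increments=[
    [0.2,-61.5,-50.1,0,-65.2],
    [0.2,-61.5,-50.1,0,-65.2],
    [0.2,-61.5,-50.1,0,-65.2],
    [0.2,-61.5,-50.1,0,-65.2],
    [0.2,-61.5,-50.1,0,-65.2],
    [0.2,-61.5,-50.1,0,-65.2],
    [0.2,-61.5,-50.1,0,-65.2],
    [0.2,-61.5,-50.1,0,-65.2],
    [0.2,-61.5,-50.1,0,-65.2],
    [0.2,-61.5,-50.1,0,-65.2],
    [0.2,-61.5,-50.1,0,-65.2],
    [0.2,-61.5,-50.1,0,-65.2],
    [0.2,-61.5,-50.1,0,-65.2],
    [0.2,-61.5,-50.1,0,-65.2],
    [0.2,-61.5,-50.1,0,-65.2],
    [0.2,-61.5,-50.1,0,-65.2],
    [0.2,-61.5,-50.1,0,-65.2],
    [0.2,-61.5,-50.1,0,-65.2],
    [0.2,-61.5,-50.1,0,-65.2],
    [0.2,-61.5,-50.1,0,-65.2],
  ],
)

```text
time_s: 2.1
position: [0.4819, 0.1484, 0.2188]
ee_rot: [1.0, -0.007, 0.0, 0.0]
force: [0.2, -0.5, 0.0]
width: 0.202
```

Request:
drive_tool(
  increments=[
    [0.2,0,0,5,0],
    [0.2,0,0,10,0],
    [0.2,0,0,14,0],
    [0.2,0,0,16,0],
    [0.2,0,0,17,0],
    [0.2,0,0,17.4,0],
    [0.2,0,0,17.4,0],
    [0.2,0,0,17.4,0],
  ],
)

```text
time_s: 2.9
position: [0.4827, 0.1494, 0.046]
ee_rot: [1.0, -0.007, 0.001, -0.0]
force: [-0.1, -0.1, -0.3]
width: 0.2
```

```bash
python3 - <<'E'
from h import *
from plant import ctrl
s=ctrl.sense();print(s["position"],s["force"])
im=[ctrl.snapshot(n)["img"] for n in("side",)]
cv2.imwrite("pics/a.png",cv2.resize(im[0][150:330,100:340],None,fx=3,fy=3,interpolation=2)[:,:,::-1])
E
```

```text
[0.48265859 0.14943003 0.04604488] [-0.08652953 -0.06278127 -0.33834094]
```

View pics/a.png

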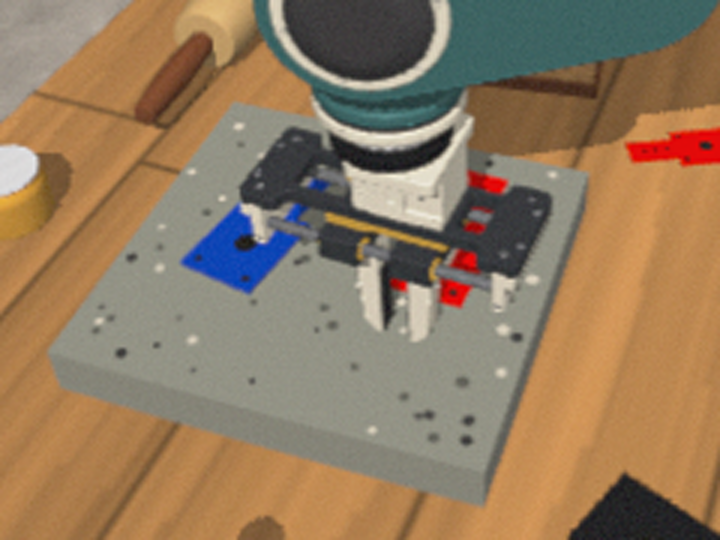

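The view shows the fingers at crop (370–430,330), just behind red's tail. Blue is untouched.

Request:
drive_tool(
  increments=[
    [0.2,0,0,0.2,0],
    [0.2,0,0,0.4,0],
    [0.2,0,0,0.45,0],
    [0.2,0,0,0.45,0],
    [0.2,0,0,0.45,0],
  ],
)

```text
time_s: 3.45
position: [0.482, 0.1495, 0.0403]
ee_rot: [1.0, -0.007, 0.0, -0.0]
force: [-2.8, -0.8, 3.4]
width: 0.201
```

Request:
drive_tool(
  increments=[
    [0.2,0,0,-0.1,0],
    [0.2,0,0,-0.1,0],
    [0.2,0,0,-0.1,0],
  ],
)

```text
time_s: 3.75
position: [0.4819, 0.1494, 0.0411]
ee_rot: [1.0, -0.007, -0.0, -0.0]
force: [0.2, 0.5, -0.8]
width: 0.199
```

Request:
drive_tool(
  increments=[
    [0.2,0,0.5,-0.1,0],
    [0.2,0,1,-0.1,0],
    [0.2,0,1.5,-0.1,0],
    [0.2,0,2,-0.1,0],
    [0.2,0,2.4,-0.1,0],
    [0.2,0,2.8,-0.1,0],
    [0.2,0,3.2,-0.1,0],
    [0.2,0,3.6,-0.1,0],
    [0.2,0,4,-0.1,0],
    [0.2,0,4.4,-0.1,0],
    [0.2,0,4.8,-0.1,0],
    [0.2,0,5.2,-0.1,0],
    [0.2,0,5.6,-0.1,0],
    [0.2,0,6,-0.1,0],
    [0.2,0,6,-0.1,0],
  ],
)

```text
time_s: 5.25
position: [0.4812, 0.0889, 0.0422]
ee_rot: [1.0, -0.007, 0.0, 0.0]
force: [0.7, -0.9, -0.6]
width: 0.2
```

```bash
python3 - <<'E'
from h import *
from plant import ctrl
s=ctrl.sense();print(s["position"],s["force"])
im=[ctrl.snapshot(n)["img"] for n in("side","top")]
cv2.imwrite("pics/b.png",np.hstack([cv2.resize(a,None,fx=k,fy=k,interpolation=2) for a,k in((im[0][170:300,120:320],2),(im[1][95:225,140:340],2))])[:,:,::-1])
E
```

```text
[0.48116919 0.08894139 0.04215726] [ 0.71207662 -0.86079119 -0.6419678 ]
```

View pics/b.png

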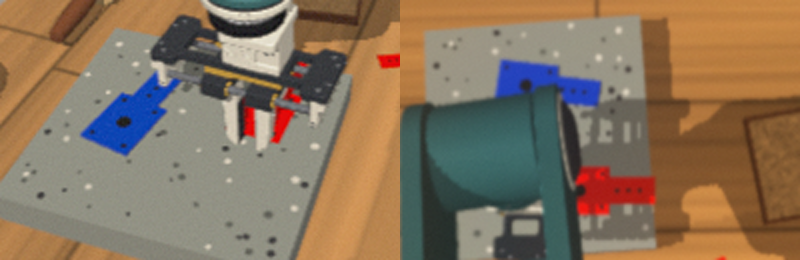

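The plate moved: the tip is now about level with the edge (full-picture col ≈267.5). I inadvertently raised the tool 1 mm, so I'm lowering it slightly and pushing another 55 mm.

Request:
drive_tool(
  increments=[
    [0.2,0,0,0.09,0],
    [0.2,0,0.4,0.09,0],
    [0.2,0,0.8,0.09,0],
    [0.2,0,1.2,0.09,0],
    [0.2,0,1.6,0.09,0],
    [0.2,0,2,0.09,0],
    [0.2,0,2.4,0.09,0],
    [0.2,0,2.8,0.09,0],
    [0.2,0,3.2,0.09,0],
    [0.2,0,3.6,0.09,0],
    [0.2,0,4,0.09,0],
    [0.2,0,4.3,0.09,0],
    [0.2,0,4.6,0.09,0],
    [0.2,0,4.9,0.09,0],
    [0.2,0,5.2,0.09,0],
    [0.2,0,5.2,0.09,0],
  ],
)

```text
time_s: 6.95
position: [0.4805, 0.0371, 0.0412]
ee_rot: [1.0, -0.007, -0.0, 0.0]
force: [-0.1, 0.0, -0.3]
width: 0.199
```

Request:
drive_tool(
  increments=[
    [0.2,0,-1,0,0],
    [0.2,0,-2,-2,0],
    [0.2,0,-2,-7,0],
    [0.2,0,-2,-12,0],
    [0.8,0,-7,-14,0],
    [0.8,0,-12,-14,0],
    [0.8,0,-12,-14,0],
  ],
)

```text
time_s: 7.65
position: [0.4817, 0.1621, 0.1821]
ee_rot: [1.0, -0.005, 0.001, -0.001]
force: [-0.9, 0.3, 0.2]
width: 0.407
```

```bash
python3 - <<'E'
from h import *
from plant import ctrl
s=ctrl.sense();print(s["position"],s["force"])
D={n:ctrl.snapshot(n) for n in("side","top")}
for n in D:
    try:print(n,plate(D[n],"red",box=(160,150,290,235) if n=="top" else (190,160,300,300)))
    except Exception as e:print(e)
im=[D[n]["img"] for n in D]
cv2.imwrite("pics/c.png",np.hstack([cv2.resize(a,None,fx=k,fy=k,interpolation=2) for a,k in((im[0][150:300,120:320],2),(im[1][95:245,140:340],2))])[:,:,::-1])
E
```

```text
[0.4817428  0.16205983 0.18212087] [-0.92945107  0.28270885  0.20714831]
side {'mid': array([ 0.47987276, -0.03857641]), 'u': array([-0.00173902, -0.9999985 ], dtype=float32), 'L': np.float32(0.1401156), 'wh': (0.14011560380458832, 0.06151749938726425), 'tip': array([ 0.47975103, -0.10857631]), 'ang': np.float32(-90.09964)}
top {'mid': array([ 0.48053741, -0.04343691]), 'u': array([-0.01022448, -0.9999477 ], dtype=float32), 'L': np.float32(0.13532837), 'wh': (0.13532836735248566, 0.05869755893945694), 'tip': array([ 0.4798217 , -0.11343326]), 'ang': np.float32(-90.58582)}
```

View pics/c.png

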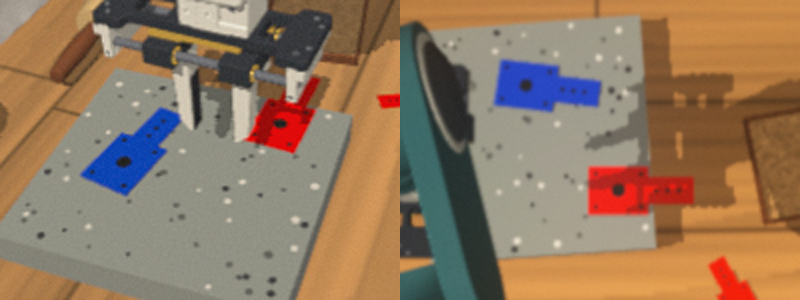

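Red lies straight with about 53–55 mm overhanging (tip at crop (693,190), edge at ≈653). Blue hasn't moved. Next I straddle the tongue.

Request:
drive_tool(
  increments=[
    [0.7,-0.2,4,0,0],
    [0.7,-0.2,9,0,0],
    [0.7,-0.2,14,0,0],
    [0.7,-0.2,19,0,0],
    [0.7,-0.2,23,0,0],
    [0.7,-0.2,24.5,0,0],
    [0.7,-0.2,24.5,0,0],
    [0.7,-0.2,24.5,0,0],
    [0.7,-0.2,24.5,3,0],
    [0.7,-0.2,24.5,7,0],
    [0.7,-0.2,24.5,10,0],
    [0.7,-0.2,24.5,12,0],
    [0.7,-0.2,24.5,12,0],
  ],
)

```text
time_s: 9.05
position: [0.4754, -0.0862, 0.0585]
ee_rot: [1.0, -0.006, -0.002, -0.001]
force: [0.7, 0.5, 0.8]
width: 0.698
```

```bash
python3 - <<'E'
from h import *
from plant import ctrl
s=ctrl.sense();print(s["position"],s["force"],s["width"])
go(s,(.480,-.083,.0225),-.4)
E
```

```text
[ 0.47541214 -0.08621563  0.05854358] [0.71759467 0.49906275 0.82518898] 0.6982434806217063
shift [ 0.47 -0.32  3.6 ] twist -0.27 yaw -0.67
```

Request:
drive_tool(
  increments=[
    [0.7,0,0,0,0],
    [0.7,0,0,0,0],
    [0.7,0,0,0,0],
  ],
)

```text
time_s: 9.35
position: [0.4775, -0.0875, 0.0626]
ee_rot: [1.0, -0.006, 0.001, 0.0]
force: [0.2, 0.1, 0.0]
width: 0.701
```

Request:
drive_tool(
  increments=[
    [0.7,0.25,-0.3,0,0],
    [0.7,0.25,-0.3,1,0],
    [0.7,0.25,-0.3,2,0],
    [0.7,0.25,-0.3,3,0],
    [0.7,0.25,-0.3,4,0],
    [0.7,0.25,-0.3,4,0],
    [0.7,0.25,-0.3,4,0],
    [0.7,0.25,-0.3,4,0],
    [0.7,0.25,-0.3,4,0],
  ],
)

```text
time_s: 10.25
position: [0.4797, -0.0847, 0.0217]
ee_rot: [1.0, -0.007, 0.0, 0.0]
force: [0.2, 0.4, 1.1]
width: 0.699
```

```bash
python3 - <<'E'
from h import *
from plant import ctrl
s=ctrl.sense();print(s["position"],s["force"],s["width"])
D={n:ctrl.snapshot(n) for n in("side","top")}
im=[D[n]["img"] for n in D]
cv2.imwrite("pics/d.png",np.hstack([cv2.resize(a,None,fx=k,fy=k,interpolation=2) for a,k in((im[0][150:300,170:320],2.6),(im[1][95:245,190:340],2.6))])[:,:,::-1])
E
```

```text
[ 0.47966132 -0.08466357  0.02172079] [0.18586615 0.41715738 1.0554284 ] 0.6993410524779139
```

View pics/d.png

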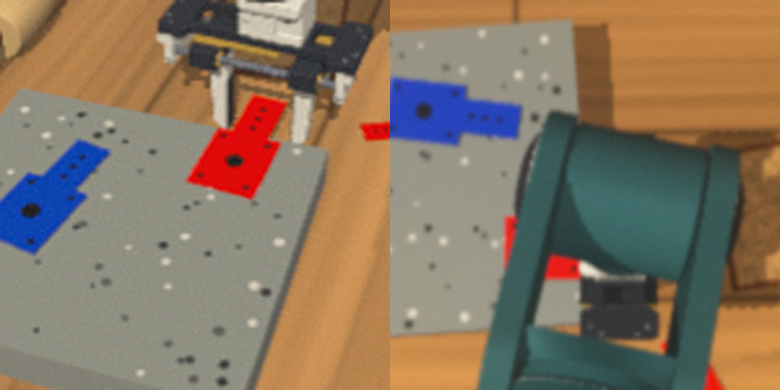

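The fingers straddle the tongue symmetrically, beyond the slab edge (fingers at crop (220,110) and (302,125), tongue between). Closing now.

Request:
drive_tool(
  increments=[
    [0.5,0,0,0,0],
    [0.38,0,0,0,0],
    [0.3,0,0,0,0],
    [0.2,0,0,0,0],
    [0.2,0,0,0,0],
    [0.2,0,0,0,0],
    [0.2,0,0,0,0],
    [0.2,0,0,0,0],
    [0.2,0,0,0,0],
    [0.2,0,0,0,0],
  ],
)

```text
time_s: 11.35
position: [0.4794, -0.0846, 0.0213]
ee_rot: [1.0, -0.007, -0.0, -0.0]
force: [-0.1, 0.7, 0.4]
width: 0.373
```

Request:
drive_tool(
  increments=[
    [0.2,0,0,-0.5,0],
    [0.2,0,0,-1,0],
    [0.2,0,0,-2,0],
    [0.2,0,0,-3,0],
    [0.2,0,0,-4,0],
    [0.2,0,0,-5,0],
    [0.2,0,0,-6,0],
    [0.2,0,0,-7,0],
    [0.2,0,0,-8,0],
    [0.2,0,0,-8,0],
    [0.2,0,0,-8,0],
  ],
)

```text
time_s: 12.45
position: [0.4794, -0.0846, 0.1013]
ee_rot: [1.0, -0.007, 0.0, 0.0]
force: [0.1, -0.4, -2.1]
width: 0.376
```

```bash
python3 - <<'E'
from h import *
from plant import ctrl
s=ctrl.sense();print(s["position"],s["force"],s["width"])
D={n:ctrl.snapshot(n) for n in("side",)}
im=[D[n]["img"] for n in D]
cv2.imwrite("pics/e.png",cv2.resize(im[0][100:280,150:350],None,fx=3,fy=3)[:,:,::-1])
c=(.527,-.308)
go(s,(.527,-.308,.10),9.5)
R=Ro.from_quat(s["ee_rot"]).as_matrix();print(R.round(3))
E
```

```text
[ 0.47939748 -0.08460178  0.1012568 ] [ 0.10802921 -0.35217218 -2.11194784] 0.37646607134126586
shift [ 5.05 22.28  0.13] twist -10.25 yaw -0.75
[[ 1.    -0.013  0.   ]
 [-0.013 -1.    -0.   ]
 [ 0.     0.    -1.   ]]
```

View pics/e.png

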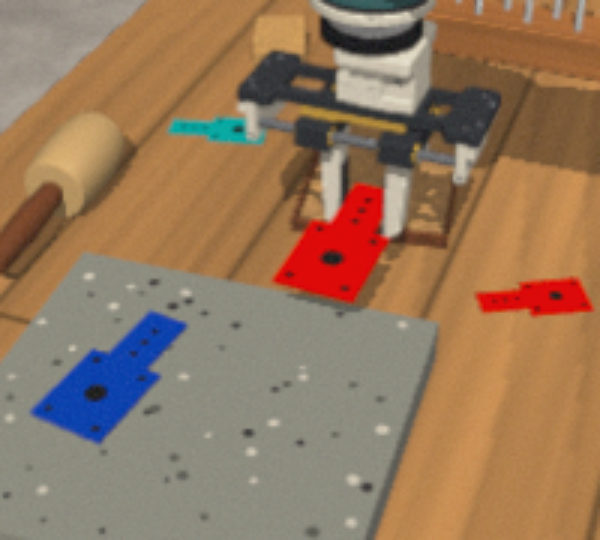

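The plate is held, but the fingertips reach ~19 mm below it. The tips would hit the tray floor with the plate still 2 cm up, so it would have to be dropped. I'll set it back onto the slab and regrip near the fingertips.

Request:
drive_tool(
  increments=[
    [0.2,0,0,2,0],
    [0.2,0,0,4,0],
    [0.2,0,0,6,0],
    [0.2,0,0,7,0],
    [0.2,0,0,7.4,0],
    [0.2,0,0,7.6,0],
    [0.2,0,0,7.8,0],
    [0.2,0,0,7.9,0],
    [0.2,0,0,8,0],
    [0.2,0,0,8,0],
    [0.25,0,0,8,0],
    [0.32,0,0,8,0],
    [0.4,0,0,8,0],
    [0.45,0,0,8,0],
    [0.5,0,0,8,0],
    [0.5,0,0,8,0],
  ],
)

```text
time_s: 14.1
position: [0.4794, -0.0846, 0.0213]
ee_rot: [1.0, -0.007, 0.0, -0.0]
force: [-0.1, -0.2, -0.8]
width: 0.497
```

Request:
drive_tool(
  increments=[
    [0.5,0,0,-0.4,0],
    [0.5,0,0,-0.9,0],
    [0.5,0,0,-1.4,0],
    [0.5,0,0,-1.7,0],
    [0.5,0,0,-1.7,0],
    [0.5,0,0,-1.7,0],
    [0.5,0,0,-1.7,0],
  ],
)

```text
time_s: 14.8
position: [0.4793, -0.0846, 0.0381]
ee_rot: [1.0, -0.007, -0.0, -0.0]
force: [0.3, -0.2, 0.2]
width: 0.501
```

```bash
python3 - <<'E'
from h import *
from plant import ctrl
s=ctrl.sense();print(s["position"],s["force"],s["width"])
d=ctrl.snapshot("side");print(plate(d,"red",box=(190,160,300,300)))
E
```

```text
[ 0.47927425 -0.08455697  0.03805528] [ 0.29398402 -0.24711117  0.23815162] 0.5011081997912655
{'mid': array([ 0.47882676, -0.03878256]), 'u': array([-0.03244142, -0.9994737 ], dtype=float32), 'L': np.float32(0.14056821), 'wh': (0.14056821167469025, 0.06218302249908447), 'tip': array([ 0.47655586, -0.10874572]), 'ang': np.float32(-91.85908)}
```

Request:
drive_tool(
  increments=[
    [0.4,0,0,0,0],
    [0.3,0,0,0,0],
    [0.2,0,0,0,0],
    [0.2,0,0,0,0],
    [0.2,0,0,0,0],
    [0.2,0,0,0,0],
    [0.2,0,0,0,0],
    [0.2,0,0,0,0],
  ],
)

```text
time_s: 15.65
position: [0.4794, -0.0846, 0.0382]
ee_rot: [1.0, -0.007, -0.0, -0.0]
force: [0.1, 0.4, -0.4]
width: 0.374
```

Request:
drive_tool(
  increments=[
    [0.2,0,0,-0.2,0],
    [0.2,0,0,-0.5,0],
    [0.2,0,0,-1,0],
    [0.2,0,0,-1.5,0],
    [0.2,0,0,-2,0],
    [0.2,0,0,-3,0],
    [0.2,0,0,-4,0],
    [0.2,0,0,-5,0],
    [0.2,0,0,-6,0],
    [0.2,0,0,-6,0],
    [0.2,0,0,-6,0],
  ],
)

```text
time_s: 16.75
position: [0.4794, -0.0846, 0.0983]
ee_rot: [1.0, -0.007, 0.0, 0.0]
force: [-0.8, 1.4, -0.5]
width: 0.377
```

```bash
cat > hold.py <<'E'
from h import *
from plant import ctrl
s=ctrl.sense();print(s["position"],s["force"],s["width"])
d=ctrl.snapshot("side")
m=np.zeros(d["depth"].shape,np.uint8);cv2.drawContours(m,[biggest(colour(d,"red"))],-1,1,-1)
m=cv2.erode(m,np.ones((3,3)))>0;m&=d["depth"]>0
v,u=np.nonzero(m);Z=d["depth"][m]
K=np.array([[d["fx"],0,d["cx"]],[0,d["fy"],d["cy"]],[0,0,1.]])
n=cv2.undistortPoints(np.c_[u,v].astype(float).reshape(-1,1,2),K,np.float64(d["distortion"])).reshape(-1,2)
T=np.array(d["camera_from_world"]);P=(np.c_[n,np.ones(len(n))]*Z[:,None]-T[:3,3])@T[:3,:3]
A=np.c_[P[:,:2]-P[:,:2].mean(0),np.ones(len(P))];c=np.linalg.lstsq(A,P[:,2],rcond=None)[0]
print("plane slopes deg",np.degrees(np.arctan(c[:2])),"mean",P.mean(0),"res",np.std(A@c-P[:,2]))
z=P[:,2].mean();print("rect at z",cv2.minAreaRect(P[:,:2].astype(np.float32)), plate(d,"red",z))
go(s,(.527,-.308,.10),9.5)
E
python3 hold.py
```

```text
[ 0.47942918 -0.08459297  0.0983487 ] [-0.77830646  1.37184548 -0.47406688] 0.3767408460967945
plane slopes deg [ 0.14475693 -0.74456166] mean [ 0.47929296 -0.023609    0.10177544] res 0.0009804235397378814
rect at z ((0.4786744713783264, -0.03865428268909454), (0.13518239557743073, 0.05777142196893692), 88.34822845458984) {'mid': array([ 0.47880542, -0.03981711]), 'u': array([-0.02634121, -0.999653  ], dtype=float32), 'L': np.float32(0.14505166), 'wh': (0.14505165815353394, 0.06449156254529953), 'tip': array([ 0.47696154, -0.10979282]), 'ang': np.float32(-91.50941)}
shift [ 5.05 22.28 -0.16] twist -10.25 yaw -0.75
```

Held level (0.7°), with the plate mid 45 mm behind the TCP. Carrying it over the tray, then lowering.

Request:
drive_tool(
  increments=[
    [0.2,0.2,1,0,-0.4],
    [0.2,0.6,3,0,-1.2],
    [0.2,1.2,5.5,0,-2.2],
    [0.2,1.9,8.5,0,-3.3],
    [0.2,2.5,11.5,0,-4.4],
    [0.2,3.2,14.5,0,-5.6],
    [0.2,3.9,17.5,0,-6.8],
    [0.2,4.5,20.5,0,-7.9],
    [0.2,5.1,23,0,-8.9],
    [0.2,5.5,25,0,-9.6],
    [0.2,5.8,26.2,0,-10.1],
    [0.2,5.9,26.7,0,-10.3],
    [0.2,5.9,26.7,0,-10.3],
    [0.2,5.9,26.7,0,-10.3],
    [0.2,5.9,26.7,0,-10.3],
  ],
)

```text
time_s: 18.3
position: [0.535, -0.3516, 0.0984]
ee_rot: [0.997, 0.084, 0.0, 0.0]
force: [0.0, 0.3, -0.2]
width: 0.373
```

Request:
drive_tool(
  increments=[
    [0.2,0,0,1,0],
    [0.2,0,0,2,0],
    [0.2,0,0,3,0],
    [0.2,0,0,4,0],
    [0.2,0,0,5,0],
    [0.2,0,0,6,0],
    [0.2,0,0,6,0],
    [0.2,0,0,6,0],
    [0.2,0,0,6,0],
  ],
)

```text
time_s: 19.2
position: [0.5351, -0.3525, 0.0388]
ee_rot: [0.997, 0.083, 0.0, 0.0]
force: [-0.1, -0.7, -0.8]
width: 0.378
```

```bash
python3 hold.py; python3 - <<'E'
from h import *
from plant import ctrl
d=ctrl.snapshot("side")["img"]
cv2.imwrite("pics/f.png",cv2.resize(d[80:220,200:360],None,fx=4,fy=4)[:,:,::-1])
E
```

```text
[ 0.53514345 -0.35252321  0.03879527] [-0.14676903 -0.66878651 -0.79360716] 0.37755088050222696
plane slopes deg [ 0.01396072 -0.85171567] mean [ 0.5243474  -0.29207963  0.04217892] res 0.0011446587376604603
rect at z ((0.5263927578926086, -0.3066922724246979), (0.05635279044508934, 0.13308608531951904), 8.324556350708008) {'mid': array([ 0.52679306, -0.30754432]), 'u': array([ 0.15179737, -0.98841166], dtype=float32), 'L': np.float32(0.14767228), 'wh': (0.06332146376371384, 0.14767229557037354), 'tip': array([ 0.53741888, -0.37673314]), 'ang': np.float32(-81.26889)}
shift [-0.06 -4.52 -6.12] twist 0.05 yaw 9.55
```

View pics/f.png

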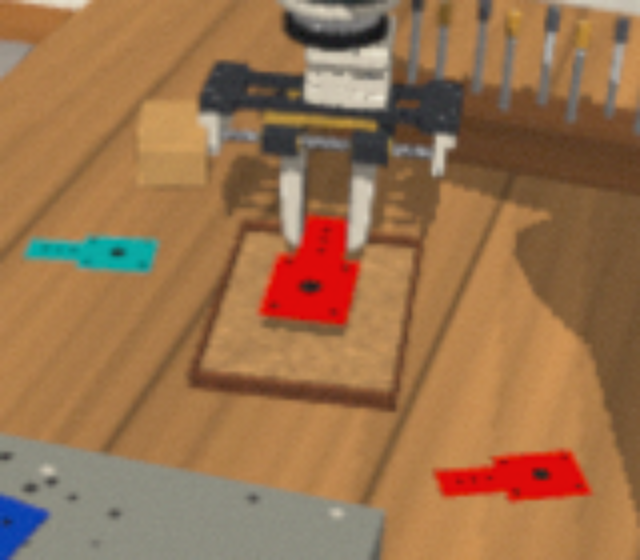

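The plate (310,285) is level above the tray's centre, inside the rim. Lowering to the floor.

Request:
drive_tool(
  increments=[
    [0.2,0,0,0.8,0],
    [0.2,0,0,1.6,0],
    [0.2,0,0,2.2,0],
    [0.2,0,0,2.6,0],
    [0.2,0,0,2.9,0],
    [0.2,0,0,3.1,0],
    [0.2,0,0,3.2,0],
    [0.2,0,0,3.3,0],
    [0.2,0,0,3.3,0],
    [0.2,0,0,3.3,0],
  ],
)

```text
time_s: 20.3
position: [0.535, -0.3524, 0.0054]
ee_rot: [0.997, 0.083, 0.0, 0.0]
force: [-0.2, -0.3, -1.0]
width: 0.379
```

Request:
drive_tool(
  increments=[
    [0.2,0,0,0.05,0],
    [0.2,0,0,0.05,0],
    [0.36,0,0,0.05,0],
    [0.38,0,0,0.05,0],
    [0.4,0,0,0.03,0],
    [0.43,0,0,0,0],
    [0.46,0,0,0,0],
    [0.5,0,0,0,0],
    [0.52,0,0,0,0],
    [0.52,0,0,0,0],
  ],
)

```text
time_s: 21.3
position: [0.5349, -0.3524, 0.0053]
ee_rot: [0.997, 0.083, 0.0, 0.0]
force: [0.6, 0.0, 2.2]
width: 0.516
```

Request:
drive_tool(
  increments=[
    [0.52,0,0,-1,0],
    [0.52,0,0,-3,0],
    [0.52,0,0,-6,0],
    [0.52,0,0,-10,0],
    [0.52,0,0,-15,0],
    [0.52,0,0,-19,0],
    [0.52,0,0,-20,0],
    [0.52,0,0,-20,0],
    [0.52,0,0,-20,0],
  ],
)

```text
time_s: 22.2
position: [0.5345, -0.3521, 0.2039]
ee_rot: [0.997, 0.083, -0.001, -0.001]
force: [0.3, 0.4, -0.8]
width: 0.522
```

```bash
python3 hold.py; python3 - <<'E'
from h import *
from plant import ctrl
d=ctrl.snapshot("side");d0=dict(np.load("side0.npz"));d=d["img"]
b=lambda i:np.mean(np.argwhere(colour({"img":i},"blue")[180:310,120:240]),0)
print("blue px",b(d),b(d0["img"]))
cv2.imwrite("pics/g.png",cv2.resize(d[80:300,110:360],None,fx=2.7,fy=2.7)[:,:,::-1])
E
```

```text
[ 0.53454607 -0.35207025  0.20389489] [ 0.31700571  0.40303195 -0.79455038] 0.5219307378623878
plane slopes deg [-0.40010056 -0.0503633 ] mean [ 0.52439879 -0.29294986  0.00726272] res 0.0011835497361939499
rect at z ((0.5261505246162415, -0.3041977286338806), (0.056084200739860535, 0.1298748403787613), 7.57648229598999) {'mid': array([ 0.52677119, -0.3074497 ]), 'u': array([ 0.14587952, -0.9893024 ], dtype=float32), 'L': np.float32(0.14345776), 'wh': (0.0631684809923172, 0.14345775544643402), 'tip': array([ 0.53698275, -0.37670086]), 'ang': np.float32(-81.61178)}
shift [-0.   -4.46 10.39] twist 0.05 yaw 9.55
blue px [46.11637931 66.12931034] [45.93457944 67.3411215 ]
```

View pics/g.png

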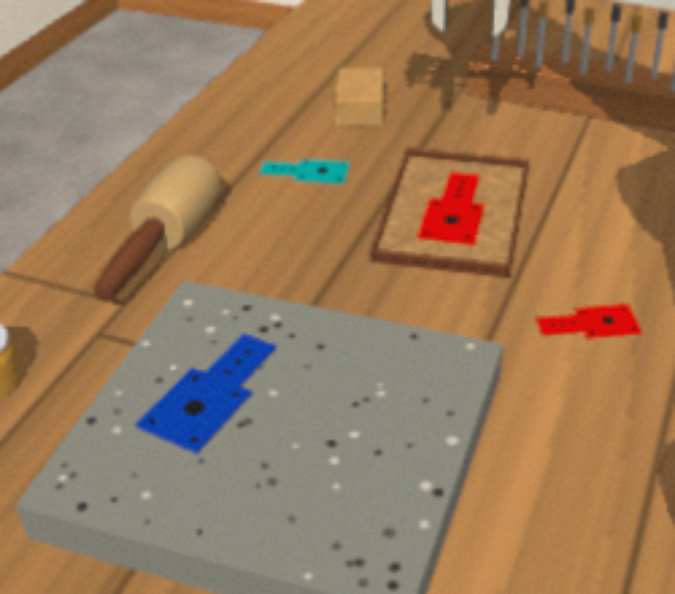

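Red lies flat in the tray (≈(455,215)), blue is still on the slab, and the gripper is clear. Handing in.

```bash
python3 -c "
from plant import ctrl
print(ctrl.job_done())"
```

```text
the job is handed in; nothing more can be done
None
```

The red template is lying flat in the tray, and I handed the job in at about 22 s on the robot clock. I pushed it tongue first from its tail until about 53 mm of the 60 mm tongue hung past the slab edge. Then I gripped the tongue, lifted the template, carried it over level and set it down.

**Extra step:** My first grip left the fingertips about 19 mm below the plate, which would have meant dropping it into the tray. I set it back on the slab at the same spot and regripped nearer the tips before carrying it, so it was lifted twice. When I opened the gripper, the template was about 2 mm above the tray floor by my estimate.

**Last checks:**
- **Red:** its tilt is within 0.4°, about at floor height. Its middle is at (0.527, −0.307), against my estimate of the tray centre at (0.527, −0.308).
- **Gripper:** it is 0.2 m up and touching nothing. The largest contact force I read was about 4 N, though forces were only reported at the end of each move.
- **Blue:** it looks unmoved in the pictures. Its mask centre shifted by about 1 pixel between the first and last views; I put that down to the colour mask catching only part of it.

**Disagreement:** the top and side cameras differed by 3–5 mm on red's position along the push, and I used values between the two.

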